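# Press the lid onto the salon jar

### The arm

A 6-joint arm with a two-finger parallel gripper is mounted at the origin on a cart in front of the work surface, level with it; the furniture and walls round the work are solid. World frame = base frame: x ahead of the robot, y to its left, z up, the work surface at z = 0. Lengths are in m, angles in rad, forces in N, time in s.
With the tool pointing down it reaches from about 0.35 to 0.875 m from the base axis. Payload 4.2 kg.
Tool frame: the origin (TCP) lies at the very end of the fingers, on their centre line; the grasp point (between the pads) lies 19 mm behind it (grip_point_offset is the distance from the TCP to the grasp point, in m); z points along the fingers, y is the line along which they close (so a half turn about z gives the same grasp; the last joint's range is limited). The gripper opens to 87 mm and grips with 3 to 60 N. Pads are 19 mm wide; open, the fingers measure 117 mm over their backs; the gripper's body (75 mm by 190 mm) begins 51 mm behind the grasp point.
Start: joints at [1.59, 0.385, 0.008, 0, -1.194, -0.259], TCP at [0.148, 0.607, 0.203] pointing down, gripper open.
Joint ranges: [-3.14, 3.14], [-1.21, 2.06], [-1.07, 1.41], [-3.16, 2.05], [-2.99, -0.16], [-3.1, 3.1]. Speed limits (rad/s): [2.79, 2.79, 3.14, 3.14, 3.14, 3.14].

### API

Orientations are given as a unit quaternion [w, x, y, z].
In Python, from cell import * gives the robot as it stands. Calls block until the motion is done:
- move_to(position, orientation): joint-space move of the TCP to a pose.
- move_straight(position, orientation=None, feed=0.15): straight line of the TCP; orientation=None keeps the orientation; feed is the mean speed in m/s.
- movej(angles): joint-space move.
- set_gripper(opening, squeeze=None): finger opening in m; squeeze is the grip in N (None keeps the last); returns when the fingers have stopped.
- wait(seconds).
- solve_ik(position, orientation): joint angles nearest the present ones, or None.
- get_obs(): the state.
- snapshot(name): name is "scene" or "top" or "wrist"; returns a dict with "color" (400x640x3 uint8, red, green, blue), "range_z" (400x640 float32, m along the optical axis (not along the pixel's ray), 0 where there is no reading), "K" (3x3 intrinsics, pixels), "R" (3x3) and "t" (3): a world point X has camera coordinates R X + t; the wrist camera has in their place "hand_eye" (4x4, takes a point from camera to tool coordinates, whose origin is the TCP and whose axes are the flange's). Camera axes: x right, y down, z forward; pixel columns grow to the right and rows downward; lengths in m; the calibration is good to about 2 mm. A picture is of the moment at which its call begins: read the wrist's pose just before it.
A pose or a line that the arm cannot do raises IKError and nothing moves.
- hand_in(): hands the job in; it is judged then, once.
The state is a dict: "t": time; "q": joint angles; "joint_velocities": joint speeds; "joint_efforts": joint torques, N m; "eef_pos": TCP position; "eef_rot": TCP orientation; "contact_force": force on the tool from outside, world axes, zero at the start; "moment": the same for the moment, N m; "grip_width": finger opening in m; "grasp_force": force on a finger pad.
Only numpy, scipy, OpenCV 4.12 (cv2) and the standard library are available. Lean on these libraries where they do the work, as an engineer would, in place of code of your own. Each camera call takes 0.05 s, during which the arm holds its last target. There are 200 camera calls.

### The job

The jar whose lid still stands proud has to be closed: stand it in the round nest of the lever press and pull the lever down until the lid is fully home. Ease the lever back up to rest slowly, keeping hold of it so that its spring does not fling it back. Then stand the closed jar upright in the steel tray next to the jar that is already closed there, leaving the other things on the table undisturbed.

Things in the scene. Friction and masses are not known exactly. Their poses are not given: they have to be found in the camera images.
- press: bench lever press, fixed to the table; grey base plate 235 x 104 mm, its top 20 mm above the table, with a grey column at the back. Origin on the table under the middle of the round nest; +x of its frame points to the column, -x to the front, z up. The base plate reaches from x -80 to +155 mm, the column from x +85 to +125 mm, top at 120 mm. The lever turns in its x-z plane
- press_nest (a point): middle of the nest's floor, on top of the base plate (20 mm above the table): a steel ring 4 mm high and 65 mm across inside, with room for a 60 mm jar. With the lever up, the space above the nest is open; the lever then stands 105 mm behind it
- lever_hinge (a point): hinge axis of the lever (along the press's y), at the column's head, x +105 mm and 100 mm above the table. A ring-shaped magnifier lamp hangs high above the bottles behind the press, to its right: keep the wrist clear of it
- lever_grip (a point): middle of the black grip sleeve at the lever's end: a bar along the press's y, 24 mm thick and 86 mm long, 205 mm from the hinge axis, held between two flat side arms 100 mm apart inside. The sleeve turns freely on its bar, so it can be held by fingers that keep pointing down through the whole stroke. With the lever up it is about 304 mm above the table, pulled down 100 mm
- lever (a joint): angle of the lever: 0 = raised, at rest, just past upright; grows as the grip is pulled forward (press -x) and down; 1.66 = down at its stop, side arms level. A spring pushes it back up to 0; about 15 N at the grip are needed to press a lid. A steel pad with a rubber face, 48 mm across, hangs 105 mm from the hinge and comes down flat over the nest
- jar: the jar to close: white, 60 mm across, body 44 mm high, with a ribbed black lid 56 mm across that stands 8 mm proud above the body, showing the grey neck (70 mm high overall; 62 mm once closed). Origin at the middle of its underside, z up
- lid (a joint): how far the jar's press-on lid has gone down (m): 0 = 8 mm proud, 0.008 = home on the body. It takes about 20 N and stays where it is pressed
- tray: open stainless steel tray, 116 x 190 mm at the rim, floor 2 mm thick, walls 20 mm high and 2 mm thick, loose. Origin under its middle at table height; its y axis runs along the long side. The closed jar stands at y about -45 mm of it, the other half (y about +45 mm) is free
- closed_jar: a like jar that is closed already (60 mm across, 62 mm high, lid home), standing in the tray. Origin at the middle of its underside
- cream_pot: bystander: round white cream jar with grey lid, 63 mm across, 45 mm high
- mask_jar: bystander: round black jar, 69 mm across, 55 mm high
- beaker: bystander: clear beaker, 46 mm across, 57 mm high
- tweezers: bystander: steel tweezers lying flat at the front of the table, 115 mm long

How it is judged:
By the outcome, as a careful person would: the job done as asked, in the order asked, and still so for the second after the job is handed in, with the robot touching nothing.
It also fails if it takes over 72 s, if anything falls off the work surface, if the arm or the gripper's body presses on something with over 40 N, if the wrist force passes 120 N, or if a joint passes its speed limit or range.

## Working session

There is one attempt and no reset: what is moved stays moved. The work goes in short steps, each a Python script; the robot and the scene stay as the last script left them, time stands still between calls to the robot, and variables do not carry over. Pictures are saved under pics/ and viewed, at most 10 in all, crops included, and the job is handed in when it is done.

```bash
mkdir -p pics; ls; python3 - <<'E'
from cell import *
import cv2,numpy as np
for n in("scene","top"):
    s=snapshot(n); np.savez(f"pics/{n}0.npz",**s)
    cv2.imwrite(f"pics/{n}0.png",s["color"][:,:,::-1])
    print(n,s["K"].tolist(),s["R"].tolist(),s["t"].tolist())
o=get_obs();print(o)
E
```

```text
pics
scene [[406.31383898092633, 0.0, 322.7182743371833], [0.0, 406.31383898092633, 197.32631250283106], [0.0, 0.0, 1.0]] [[0.5951719892665427, -0.8032675229312871, -0.02305623118249638], [-0.32967827247715675, -0.21790470346030194, -0.9186020775430217], [0.7328591541687829, 0.5543273643017385, -0.3945106251259956]] [-0.3651260179418576, 0.35123268890486004, 0.926111983739493]
top [[414.9594754673024, 0.0, 316.3230252276408], [0.0, 414.9594754673024, 196.73173246854626], [0.0, 0.0, 1.0]] [[-0.009961847365969254, -0.9999420706658718, -0.004076384366822063], [-0.9737826726994502, 0.010627574787085961, -0.22723195418879966], [0.22726211287272008, 0.0017058624193744733, -0.9738321323955342]] [-0.0608212487226409, 0.5778169078075964, 1.4464160116808926]
{'t': 0.1, 'q': array([ 1.58959838e+00,  3.85475632e-01,  6.77501497e-03, -4.36480102e-04,
       -1.19399866e+00, -2.58600036e-01]), 'joint_velocities': array([-0.00111385, -0.00210779,  0.00357656,  0.00184035,  0.0005517 ,
        0.00045754]), 'joint_efforts': array([ 6.04865581e-04, -3.91693175e+01,  1.87932765e+01,  4.23190847e+00,
        1.33821930e-02, -7.64228480e-05]), 'eef_pos': array([0.14828972, 0.60656424, 0.20157614]), 'eef_rot': array([ 9.70385402e-04,  9.92810622e-01, -1.19691782e-01, -6.93572529e-05]), 'contact_force': array([ 0.12105704, -0.29373562, -0.10049854]), 'moment': array([-0.01103338, -0.0374833 ,  0.02747748]), 'grasp_force': 0.0, 'grip_width': 0.08698356387545532}
```

View pics/scene0.png

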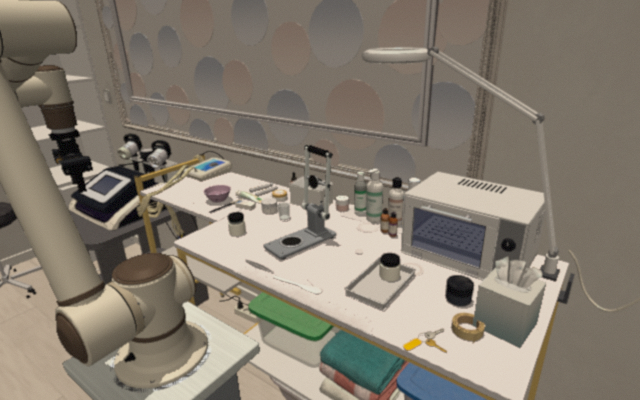

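View pics/top0.png

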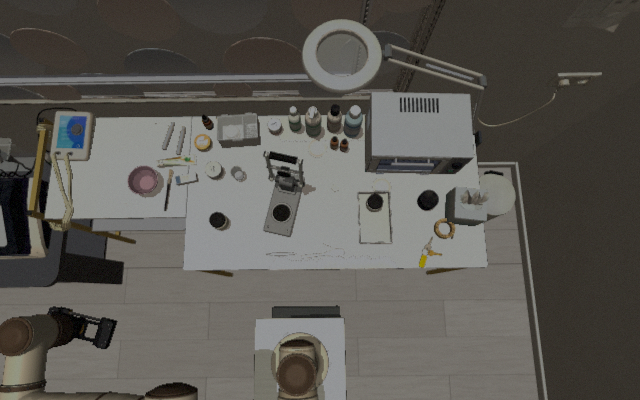

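The scene view shows the open jar at (236,224), the press nest at (291,241), the grip at (318,152), and the tray at (381,282) with the closed jar in it. In the top view the jar is at (218,220), the nest at (282,212), the grip at (285,158), and the tray at (375,217) with the closed jar at its far end (375,202).

```bash
cat > h.py <<'E'
import numpy as np,cv2
def load(n): return dict(np.load(f"pics/{n}.npz"))
def ray(s,u,v,z):
    """world point on the plane z seen at pixel u,v"""
    d=s["R"].T@np.linalg.inv(s["K"])@np.array([u,v,1.]); c=-s["R"].T@s["t"]
    return c+d*(z-c[2])/d[2]
def cloud(s):
    r=s["range_z"]; v,u=np.mgrid[:r.shape[0],:r.shape[1]]
    p=np.stack([u,v,np.ones_like(u)],-1)@np.linalg.inv(s["K"]).T*r[...,None]
    return (p-s["t"])@s["R"]
E
python3 - <<'E'
from h import *
s=load("top0"); c=s["color"]; g=c.max(2)
P=cloud(s)
def blob(x0,y0,x1,y1,thr,name,z):
    m=(g[y0:y1,x0:x1]<thr).astype(np.uint8)
    n,l,st,ce=cv2.connectedComponentsWithStats(m)
    for i in range(1,n):
        if st[i,4]>25:
            u,v=ce[i]+[x0,y0]; print(name,(u.round(1),v.round(1)),st[i].tolist(),"pt",ray(s,u,v,z).round(4),"depth med",np.median(P[y0:y1,x0:x1][l==i],0).round(4))
blob(205,205,232,235,60,"jar",.07)
blob(362,190,388,215,60,"closed",.064)
blob(270,200,295,225,60,"nest",.02)
blob(262,145,306,168,60,"grip",.304)
# height map: press base top, tray rim
for nm,(x0,y0,x1,y1),lo,hi in(("base",(255,180,310,245),.012,.028),("tray",(345,180,405,250),.012,.026)):
    Z=P[y0:y1,x0:x1]; m=(Z[...,2]>lo)&(Z[...,2]<hi); q=Z[m][:,:2].astype(np.float32)
    print(nm,m.sum(),cv2.minAreaRect(q), np.median(Z[m],0))
print("table z",np.median(P[235:250,310:345,2]))
cv2.imwrite("pics/crop.png",cv2.resize(c[135:265,195:400,::-1],(800,507),interpolation=cv2.INTER_CUBIC))
E
```

```text
jar (np.float64(217.1), np.float64(219.7)) [5, 7, 16, 16, 187] pt [0.4956 0.2907 0.07  ] depth med [0.4947 0.291  0.0694]
closed (np.float64(374.7), np.float64(201.1)) [5, 2, 16, 17, 185] pt [ 0.5592 -0.2793  0.064 ] depth med [ 0.5585 -0.2797  0.0646]
nest (np.float64(281.0), np.float64(212.5)) [3, 5, 17, 16, 224] pt [0.529  0.0655 0.02  ] depth med [0.529  0.0653 0.0206]
grip (np.float64(281.3), np.float64(157.8)) [5, 7, 30, 15, 201] pt [0.648  0.0412 0.304 ] depth med [0.6467 0.0407 0.3136]
base 1228 ((0.557442307472229, 0.05761377513408661), (0.10398869216442108, 0.21696226298809052), 76.12116241455078) [0.53450361 0.06222281 0.02016917]
tray 226 ((0.5256631374359131, -0.30813267827033997), (0.1741822063922882, 0.22301355004310608), 89.148681640625) [ 0.53224199 -0.2804561   0.02043403]
table z -0.00033017696736157626
```

View pics/crop.png

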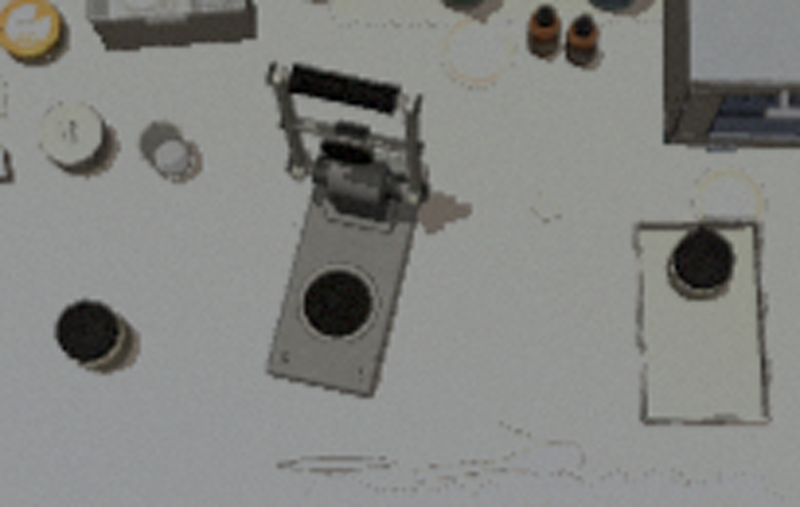

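The crop shows the press yawed about -13° (nest at crop (338,303), grip from (290,78) to (398,97)). The tray is almost square to the world axes, with crop corners near (637,225), (762,222), (770,420) and (643,422). Next I'll refine these with depth.

```bash
python3 - <<'E'
from h import *
np.set_printoptions(suppress=True,precision=4)
from cell import *
s=load("top0"); P=cloud(s); c=s["color"]; g=c.max(2)
print("cam",-s["R"].T@s["t"])
def top(x0,y0,x1,y1,lo,hi):
    Z=P[y0:y1,x0:x1].reshape(-1,3); q=Z[(Z[:,2]>lo)&(Z[:,2]<hi)]
    (u,r)=cv2.minEnclosingCircle(q[:,:2].astype(np.float32)); return len(q),q.mean(0),u,r
print("jar",top(205,205,232,235,.066,.075)); print("closed",top(362,185,388,215,.058,.07))
# grip axis
m=np.zeros_like(g);m[147:168,262:306]=(g[147:168,262:306]<60)
q=P[(m>0)&(P[...,2]>.285)&(P[...,2]<.33)]; print("grip",len(q),q.mean(0),q.min(0),q.max(0))
d=cv2.fitLine(q[:,:2].astype(np.float32),cv2.DIST_HUBER,0,.01,.01).ravel(); print("grip line",d,np.degrees(np.arctan2(d[1],d[0])))
# base plate edges: per image row left/right
Z=P[180:245,255:310]; m=(abs(Z[...,2]-.02)<.007); L=[];R=[]
for r in range(200-180,230-180):
    k=np.where(m[r])[0]
    if len(k)>15: L.append(Z[r,k[0]]);R.append(Z[r,k[-1]])
for e in(L,R):
    d=cv2.fitLine(np.array(e)[:,:2].astype(np.float32),cv2.DIST_HUBER,0,.01,.01).ravel(); a=np.degrees(np.arctan(d[1]/d[0])); print("edge",a,d[2:],"y at x=.529",d[3]+d[1]/d[0]*(.529-d[2]))
# tray floor/rim: outline from crop corners
k=np.array([(637,225),(762,222),(770,420),(643,422)])*[205/800,130/507]+[195,135]
t=np.array([ray(s,u,v,.02) for u,v in k]);print("tray",t,t.mean(0))
Z=P[40:110,295:420]; mm=(Z[...,2]>.35); print("lamp",Z[mm].min(0),Z[mm].max(0),Z[mm].mean(0))
w=snapshot("wrist");print(w["hand_eye"])
E
```

```text
cam [ 0.2333 -0.0694  1.5396]
jar (158, array([0.4972, 0.2931, 0.0699]), (0.49795058369636536, 0.2922801673412323), 0.028963346034288406)
closed (170, array([ 0.5604, -0.2806,  0.0645]), (0.5601742267608643, -0.2811591327190399), 0.028550319373607635)
grip 195 [0.6456 0.0364 0.3126] [ 0.6258 -0.024   0.2853] [0.6639 0.0941 0.3224]
grip line [0.2607 0.9654 0.646  0.0384] 74.8871
edge -13.900791 [0.5374 0.1131] y at x=.529 0.1151182
edge -13.668907 [0.512  0.0175] y at x=.529 0.013311213
tray [[ 0.6019 -0.2248  0.02  ]
 [ 0.6035 -0.3455  0.02  ]
 [ 0.4121 -0.3434  0.02  ]
 [ 0.4114 -0.2242  0.02  ]] [ 0.5072 -0.2845  0.02  ]
lamp [ 0.2333 -0.3933  0.3503] [ 0.9628 -0.0039  1.5396] [ 0.8202 -0.166   0.5734]
[[ 0.0002 -0.9677 -0.2519  0.0706]
 [ 1.      0.0003 -0.0001  0.0006]
 [ 0.0002 -0.2519  0.9677 -0.1825]
 [ 0.      0.      0.      1.    ]]
```

```bash
cat >> h.py <<'E'
from scipy.spatial.transform import Rotation as Ro
def down(yaw):
    """tool pointing down, tool x at this world yaw (rad)"""
    x=np.array([np.cos(yaw),np.sin(yaw),0]);z=np.array([0,0,-1.]);q=Ro.from_matrix(np.c_[x,np.cross(z,x),z]).as_quat()
    return q[[3,0,1,2]]
PSI=np.radians(-13.9); XD=np.array([np.cos(PSI),np.sin(PSI),0]); YD=np.array([-XD[1],XD[0],0])
NEST=np.array([.529,.065,.02]); JAR=np.array([.4975,.2928,0]); FREE=np.array([.4675,-.2835,.002])
def grip(a):
    """middle of the lever's sleeve at lever angle a"""
    f=1.66-a; return np.array([NEST[0],NEST[1],.1])+XD*(.105-.205*np.cos(f))+[0,0,.205*np.sin(f)]
E
python3 - <<'E'
from h import *
from cell import *
np.set_printoptions(suppress=True,precision=3)
a,b=load("top0"),load("scene0")
pr=[s["K"]@np.c_[s["R"],s["t"]] for s in(a,b)]
for p,q in(((342,55),(397,54)),((303,60),(365,54)),((382,55),(430,54))):
    X=cv2.triangulatePoints(pr[0],pr[1],np.float64(p),np.float64(q)).ravel();print("lamp",X[:3]/X[3])
print(grip(0),grip(1.66))
for n,p,ys in(("jar",JAR+[0,0,.02],(PSI,PSI+np.pi)),("nest",NEST+[0,0,.02],(PSI,PSI+np.pi)),("free",FREE+[0,0,.02],(0,np.pi)),("up",grip(0)-[0,0,.019],(PSI+np.pi/2,PSI-np.pi/2)),("dn",grip(1.66)-[0,0,.019],(PSI+np.pi/2,PSI-np.pi/2)),("upover",grip(0)+[0,0,.05],(PSI+np.pi/2,PSI-np.pi/2))):
    for y in ys: print(n,round(np.degrees(y)),solve_ik(p.tolist(),down(y).tolist()))
E
```

```text
lamp [ 0.827 -0.137  0.588]
lamp [ 0.813 -0.036  0.587]
lamp [ 0.825 -0.241  0.59 ]
[0.649 0.035 0.304] [0.432 0.089 0.1  ]
jar -14 [ 0.812  0.497 -0.331  0.    -0.743  0.516]
jar 166 [ 0.812  0.497 -0.331 -0.    -0.743 -2.626]
nest -14 [ 0.427  0.41  -0.424  0.    -0.737  0.901]
nest 166 [ 0.427  0.41  -0.424 -0.    -0.737 -2.24 ]
free 0 [-0.249  0.454 -0.406  0.    -0.71   1.819]
free 180 [-0.249  0.454 -0.406  0.    -0.71  -1.322]
up 76 [ 0.303  0.389  0.218  0.    -1.4    2.596]
up -104 [ 0.303  0.389  0.218  0.    -1.4   -0.546]
dn 76 [ 0.574  0.214 -0.595  0.    -0.762  2.325]
dn -104 [ 0.574  0.214 -0.595  0.    -0.762 -0.817]
upover 76 [ 0.303  0.377  0.365  0.    -1.558  2.596]
upover -104 [ 0.303  0.377  0.365  0.    -1.558 -0.546]
```

```bash
cat >> h.py <<'E'
def shot(name):
    import cell
    o=cell.get_obs(); s=cell.snapshot("wrist"); H=s["hand_eye"]
    q=o["eef_rot"]; Rw=Ro.from_quat(q[[1,2,3,0]]).as_matrix()
    Rc=Rw@H[:3,:3]; tc=Rw@H[:3,3]+o["eef_pos"]
    s["R"]=Rc.T; s["t"]=-Rc.T@tc
    np.savez(f"pics/{name}.npz",**s); cv2.imwrite(f"pics/{name}.png",s["color"][:,:,::-1]); return s
E
python3 - <<'E'
from h import *
from cell import *
np.set_printoptions(suppress=True,precision=4)
Q=down(PSI+np.pi)
move_to(NEST+[0,0,.2],Q); n=shot("w_nest")
move_to(JAR+[0,0,.2],Q); j=shot("w_jar")
for s,z,w in((n,.02,NEST),(j,.07,JAR)):
    P=cloud(s);g=s["color"].max(2);m=((g<70)&(np.hypot(P[...,0]-w[0],P[...,1]-w[1])<.06)&(abs(P[...,2]-z)<.02)).astype(np.uint8)
    k,l,st,ce=cv2.connectedComponentsWithStats(m);i=1+st[1:,4].argmax();print(st[i],ce[i],ray(s,*ce[i],z),"med",np.median(P[l==i],0))
    q=P[l==i]; q=q[abs(q[:,2]-z)<.005]; print(len(q),q.mean(0),cv2.minEnclosingCircle(q[:,:2].astype(np.float32)))
print(get_obs()["t"],get_obs()["contact_force"])
cv2.imwrite("pics/w2.png",np.hstack([cv2.resize(s["color"][:,:,::-1],(400,250)) for s in(n,j)]))
E
```

```text
[ 294  147   55   54 2283] [321.3574 173.8734] [0.5299 0.0656 0.02  ] med [0.5297 0.0658 0.0208]
2283 [0.5299 0.0656 0.0208] ((0.5301767587661743, 0.06548745930194855), 0.03242434561252594)
[ 296  158   55   55 2347] [323.4043 184.7929] [0.4974 0.2944 0.07  ] med [0.4972 0.2944 0.0706]
2325 [0.4976 0.2943 0.0706] ((0.4981763958930969, 0.294106125831604), 0.027096308767795563)
3.525 [-0.6042 -0.0789 -0.3136]
```

View pics/w2.png

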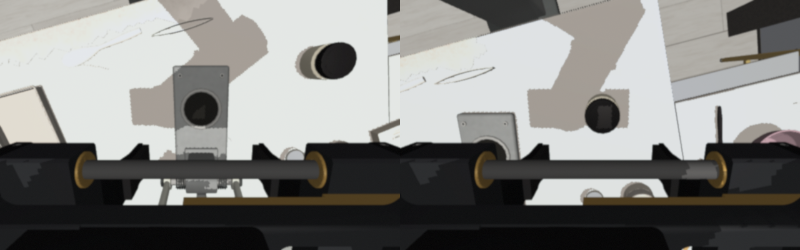

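The left picture shows the nest centred at (200,108) of its panel, with the plate upright in it. The right one shows the jar at (601,113), standing clear of everything. Both agree with the top view to within 2 mm and with the given sizes (radius 32.4 and 27.1 mm), so I'll pick the jar and nest it.

```bash
sed -i 's/^NEST=.*/NEST=np.array([.5299,.0656,.02]); JAR=np.array([.4977,.2943,0]); FREE=np.array([.4675,-.2835,.002])/' h.py
python3 - <<'E'
from h import *
from cell import *
np.set_printoptions(suppress=True,precision=4)
Q=down(PSI+np.pi)
move_to(JAR+[0,0,.12],Q)
move_straight(JAR+[0,0,.02],feed=.12)
set_gripper(.05,25)
o=get_obs();print(o["grip_width"],o["grasp_force"],o["eef_pos"],o["contact_force"])
move_straight(JAR+[0,0,.10],feed=.15)
move_to(NEST+[0,0,.06],Q)
o=get_obs();f0=o["contact_force"];print(o["grip_width"],f0)
shot("w_held")
for h in(.032,.027,.0235,.0215,.020):
    move_straight(NEST+[0,0,h],feed=.05); o=get_obs();f=o["contact_force"]-f0;print(h,f,o["eef_pos"])
    if f[2]>6: break
print(o["t"])
E
```

```text
0.05733500997901053 25.000208381388802 [0.4978 0.2945 0.0202] [-1.2853 -0.6847  1.4162]
0.05745302606260523 [-0.2665  0.6588 -2.5   ]
0.032 [ 1.3879 -0.8803  0.4107] [0.5301 0.0656 0.052 ]
0.027 [-0.024  -0.25    1.7413] [0.5297 0.0655 0.0468]
0.0235 [-0.0486 -0.3223  0.3507] [0.5297 0.0655 0.0433]
0.0215 [-0.1187 -0.8272  1.5313] [0.5298 0.0656 0.0414]
0.02 [-0.3443 -1.7551  1.4977] [0.5303 0.0657 0.0402]
8.925
```

```bash
python3 - <<'E'
from h import *
from cell import *
np.set_printoptions(suppress=True,precision=4)
set_gripper(.075)
move_straight(NEST+[0,0,.20],feed=.25)
s=shot("w_nested");P=cloud(s);g=s["color"].max(2)
m=((g<70)&(np.hypot(P[...,0]-NEST[0],P[...,1]-NEST[1])<.06)&(P[...,2]>.08)&(P[...,2]<.11))
q=P[m];print(m.sum(),q.mean(0),np.percentile(q[:,2],[5,50,95]),cv2.minEnclosingCircle(q[:,:2].astype(np.float32)),get_obs()["t"])
cv2.imwrite("pics/w_n2.png",s["color"][60:340,160:480,::-1])
E
```

```text
2405 [0.5301 0.0652 0.0905] [0.0892 0.0906 0.0918] ((0.5309787392616272, 0.06487109512090683), 0.027713775634765625) 10.4833
```

View pics/w_n2.png

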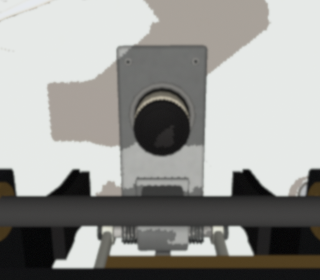

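The picture shows the jar standing inside the ring at (162,125), centred. Its lid top is level at z 0.0905 (0.090 expected). Now the lever.

```bash
python3 - <<'E'
from h import *
from cell import *
np.set_printoptions(suppress=True,precision=4)
Q=down(PSI-np.pi/2)
move_straight(NEST+[0,0,.38]-.03*XD,feed=.3)
G=grip(0)
move_to(G+[0,0,.06],Q)
set_gripper(.07)
s=shot("w_grip");P=cloud(s);g=s["color"].max(2)
m=((g<70)&(np.hypot(P[...,0]-G[0],P[...,1]-G[1])<.06)&(abs(P[...,2]-.308)<.012))
q=P[m];t=q[q[:,2]>.312];print("pred",G,m.sum(),q.mean(0),q[:,2].max(),len(t),t.mean(0),"along x,y of press",((t-G)@XD).mean(),((q-G)@XD).min(),((q-G)@XD).max(),((q-G)@YD).min(),((q-G)@YD).max())
d=cv2.fitLine(q[:,:2].astype(np.float32),cv2.DIST_HUBER,0,.01,.01).ravel();print(np.degrees(np.arctan(d[1]/d[0]))-90,get_obs()["t"])
E
```

```text
pred [0.6496 0.036  0.3042] 2960 [0.6485 0.0295 0.314 ] 0.31815076477164217 2421 [0.649  0.03   0.3149] along x,y of press 0.0008593658768000116 -0.011150090126151244 0.011827950690841542 -0.05974701461781597 0.03776735860569484
-13.853439 13.2333
```

View pics/w_grip.png

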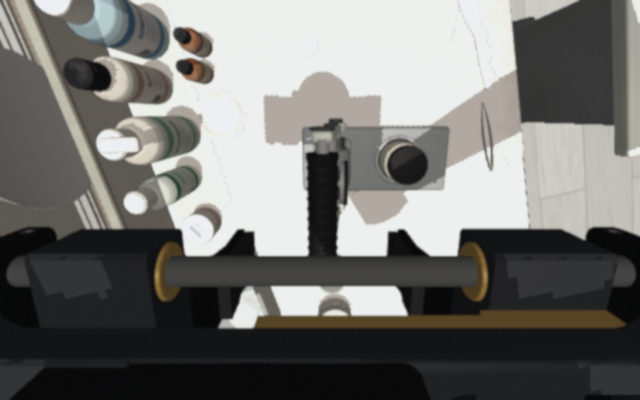

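The grip sleeve lies at (322,205), between and parallel to the fingers. It is within 1 mm of the prediction and the yaw agrees, so I'll grasp it and pull.

```bash
python3 - <<'E'
from h import *
from cell import *
np.set_printoptions(suppress=True,precision=4)
off=np.array([0,0,-.019])
move_straight(grip(0)+off,feed=.12)
f0=get_obs()["contact_force"]
set_gripper(.015,50)
o=get_obs();print(o["grip_width"],o["grasp_force"],o["contact_force"]-f0,o["t"])
for a in np.r_[np.linspace(0,1.5,16)[1:],1.54,1.58,1.62,1.65,1.665]:
    move_straight(grip(a)+off,feed=.09 if a<1.45 else .05); o=get_obs();f=o["contact_force"]-f0
    e=o["eef_pos"]-off-grip(0)*0; d=e-[NEST[0],NEST[1],.1]; act=1.66-np.arctan2(d[2],.105-d@XD)
    print(round(a,3),f,o["grip_width"].round(4),"ang",act.round(3),"r",np.hypot(d[2],.105-d@XD).round(4))
    if np.linalg.norm(f)>60: print("stop");break
print(o["t"],o["eef_pos"])
E
```

```text
0.021556827594612225 49.966201186180115 [-1.5983  0.7166  1.2317] 14.9167Traceback (most recent call last):
  File "<stdin>", line 12, in <module>
AttributeError: 'float' object has no attribute 'round'
```

```bash
cat >> h.py <<'E'
OFF=np.array([0,0,-.019])
def stroke(angles,feed,f0=np.array([-.6,0,-.4]),lim=60):
    import cell
    for a in angles:
        cell.move_straight(grip(a)+OFF,feed=feed); o=cell.get_obs(); f=o["contact_force"]-f0
        d=o["eef_pos"]-OFF-[NEST[0],NEST[1],.1]; c=.105-d@XD
        print(f"{a:.3f} F {f.round(1)} w {o['grip_width']:.4f} ang {1.66-np.arctan2(d[2],c):.3f} r {np.hypot(d[2],c):.4f} t {o['t']:.2f}")
        if np.linalg.norm(f)>lim: print("stop"); break
E
python3 - <<'E'
from h import *
from cell import *
stroke(np.linspace(.2,1.4,13),.09)
stroke([1.45,1.5,1.54,1.58,1.62,1.65],.05)
shot("w_down")
E
```

```text
0.200 F [ 2.7 -1.5  0.2] w 0.0216 ang 0.198 r 0.2052 t 15.67
0.300 F [ 2.4 -2.5  0.7] w 0.0217 ang 0.298 r 0.2053 t 16.04
0.400 F [ 1.8 -4.5  2.6] w 0.0213 ang 0.398 r 0.2054 t 16.42
0.500 F [ 0.9 -3.5  6. ] w 0.0219 ang 0.497 r 0.2055 t 16.79
0.600 F [-1.2 -4.4  6.5] w 0.0218 ang 0.597 r 0.2056 t 17.17
0.700 F [-1.8 -3.2  7.8] w 0.0216 ang 0.698 r 0.2057 t 17.54
0.800 F [-3.  -3.3  9.2] w 0.0217 ang 0.801 r 0.2058 t 17.92
0.900 F [-3.  -3.5  8.6] w 0.0215 ang 0.903 r 0.2059 t 18.29
1.000 F [-3.7 -2.8  9.7] w 0.0215 ang 1.005 r 0.2061 t 18.67
1.100 F [-5.7 -2.8  8.7] w 0.0217 ang 1.105 r 0.2061 t 19.04
1.200 F [-5.2 -2.6  8.7] w 0.0212 ang 1.205 r 0.2062 t 19.42
1.300 F [-5.9 -3.1  7.6] w 0.0214 ang 1.304 r 0.2063 t 19.79
1.400 F [-5.7 -2.8  7.3] w 0.0215 ang 1.403 r 0.2063 t 20.17
1.450 F [-5.9 -1.7  7.6] w 0.0214 ang 1.453 r 0.2063 t 20.52
1.500 F [-5.5 -2.4  6. ] w 0.0216 ang 1.503 r 0.2064 t 20.88
1.540 F [-6.8 -1.7  7.5] w 0.0215 ang 1.543 r 0.2064 t 21.20
1.580 F [-5.4 -2.3  6.2] w 0.0217 ang 1.582 r 0.2064 t 21.52
1.620 F [-7.  -3.   9.7] w 0.0217 ang 1.620 r 0.2064 t 21.83
1.650 F [-7.7 -2.  11.3] w 0.0217 ang 1.649 r 0.2064 t 22.11
```

```bash
python3 - <<'E'
from h import *
from cell import *
stroke([1.66,1.67,1.68,1.69,1.70,1.71,1.72],.04,lim=35)
s=snapshot("scene");np.savez("pics/scene_dn.npz",**s)
w=shot("w_down")
a=cv2.resize(s["color"][140:270,240:370,::-1],(400,400),interpolation=cv2.INTER_CUBIC)
b=cv2.resize(w["color"][:,:,::-1],(400,250))
im=np.zeros((400,800,3),np.uint8);im[:,:400]=a;im[:250,400:]=b;cv2.imwrite("pics/dn.png",im)
E
```

```text
1.660 F [-8.1 -1.3 14.7] w 0.0214 ang 1.657 r 0.2064 t 22.41
1.670 F [-11.3  -1.   19.5] w 0.0216 ang 1.664 r 0.2063 t 22.66
1.680 F [-15.8  -1.9  30.7] w 0.0213 ang 1.667 r 0.2063 t 22.91
1.690 F [-21.4  -1.2  42.6] w 0.0216 ang 1.670 r 0.2062 t 23.16
stop
```

View pics/dn.png

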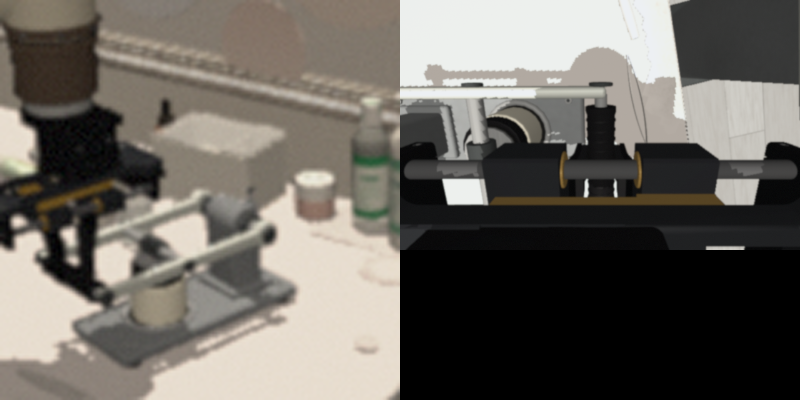

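The lever is down at its stop: the side arms are level in the left view, the pad is on the jar at (160,275), and the force climbed steeply past 1.66. Now I'll ease it back up slowly.

```bash
python3 - <<'E'
from h import *
from cell import *
np.set_printoptions(suppress=True,precision=4)
stroke([1.67,1.65,1.6],.05,lim=99)
stroke(np.linspace(1.5,.1,15),.08)
stroke([.05,.02,0],.05)
shot("w_up")
E
```

```text
1.670 F [-10.3  -2.1  18.8] w 0.0216 ang 1.663 r 0.2063 t 23.51
1.650 F [-6.1 -2.   5.9] w 0.0215 ang 1.650 r 0.2064 t 23.76
1.600 F [-7.2 -2.1  6.2] w 0.0220 ang 1.601 r 0.2064 t 24.12
1.500 F [-6.  -1.9  7.6] w 0.0216 ang 1.500 r 0.2063 t 24.52
1.400 F [-6.5 -2.2  7.2] w 0.0212 ang 1.400 r 0.2063 t 24.93
1.300 F [-7.  -3.1  8.5] w 0.0215 ang 1.299 r 0.2062 t 25.34
1.200 F [-6.6 -3.2  9.1] w 0.0217 ang 1.198 r 0.2061 t 25.75
1.100 F [-6.7 -2.9  8.8] w 0.0214 ang 1.096 r 0.2061 t 26.16
1.000 F [-6.3 -3.4  9.3] w 0.0214 ang 0.993 r 0.2060 t 26.57
0.900 F [-4.5 -3.1 10.9] w 0.0212 ang 0.890 r 0.2059 t 26.98
0.800 F [-2.4 -4.1  8.4] w 0.0216 ang 0.787 r 0.2058 t 27.38
0.700 F [-0.7 -5.9  6.3] w 0.0213 ang 0.685 r 0.2057 t 27.79
0.600 F [-0.6 -5.4  5.9] w 0.0218 ang 0.585 r 0.2056 t 28.20
0.500 F [ 0.2 -5.5  5.9] w 0.0216 ang 0.486 r 0.2055 t 28.61
0.400 F [-0.2 -5.9  4.3] w 0.0215 ang 0.390 r 0.2054 t 29.02
0.300 F [ 0.8 -5.6  4.2] w 0.0213 ang 0.290 r 0.2052 t 29.43
0.200 F [ 0.5 -5.1  4.2] w 0.0217 ang 0.192 r 0.2051 t 29.83
0.100 F [ 1.3 -4.6  4.1] w 0.0215 ang 0.094 r 0.2050 t 30.24
0.050 F [ 2.3 -4.3  3.6] w 0.0215 ang 0.046 r 0.2050 t 30.60
0.020 F [ 2.3 -3.9  3.1] w 0.0214 ang 0.017 r 0.2049 t 30.88
0.000 F [-2.4 -1.9  5. ] w 0.0215 ang 0.004 r 0.2049 t 31.12
```

```bash
python3 - <<'E'
from h import *
from cell import *
np.set_printoptions(suppress=True,precision=4)
stroke([-.004],.03)
set_gripper(.06); wait(.2)
move_straight(grip(0)+[0,0,.06],feed=.2)
s=shot("w_g3");P=cloud(s);G=grip(0);m=(s["color"].max(2)<70)&(np.hypot(P[...,0]-G[0],P[...,1]-G[1])<.06)&(P[...,2]>.312)&(P[...,2]<.32)
print("grip x off",((P[m]-G)@XD).mean())
Q=down(PSI+np.pi)
move_to(NEST+[0,0,.36]-.03*XD,Q)
move_straight(NEST+[0,0,.20],feed=.3)
s=shot("w_closed");P=cloud(s);g=s["color"].max(2)
m=((g<70)&(np.hypot(P[...,0]-NEST[0],P[...,1]-NEST[1])<.06)&(P[...,2]>.07)&(P[...,2]<.11))
q=P[m];print(m.sum(),q.mean(0),np.percentile(q[:,2],[5,50,95]),cv2.minEnclosingCircle(q[:,:2].astype(np.float32)),get_obs()["t"])
E
```

```text
-0.004 F [-4.7 -3.   5.7] w 0.0214 ang 0.003 r 0.2048 t 31.43
grip x off 0.0009066988265714921
2251 [0.5302 0.0652 0.0825] [0.0812 0.0825 0.0838] ((0.5312490463256836, 0.06484141945838928), 0.0274543184787035) 35.4
```

The lid top dropped from 0.0905 to 0.0825 m, exactly 8 mm, so the lid is home. The lever is back at rest. Now to the tray.

```bash
python3 - <<'E'
from h import *
from cell import *
np.set_printoptions(suppress=True,precision=4)
move_straight(NEST+[0,0,.019],feed=.15)
set_gripper(.05,25); print(get_obs()["grip_width"],get_obs()["grasp_force"])
move_straight(NEST+[0,0,.13],feed=.12)
F=np.array([.464,-.284,.002]);Q=down(np.pi)
move_to(F+[0,0,.13],Q)
s=shot("w_tray");P=cloud(s)
o=get_obs();f0=o["contact_force"];print(o["grip_width"],f0)
for h in(.04,.027,.0235,.0215,.0195,.0185):
    move_straight(F+[0,0,h],feed=.06); o=get_obs();f=o["contact_force"]-f0;print(h,f,o["eef_pos"])
    if f[2]>2.5: break
print(o["t"])
cv2.imwrite("pics/wt.png",s["color"][:,:,::-1])
E
```

```text
0.05797260333369355 25.000328947862727
0.05781926935359413 [ 0.4039 -0.1995 -2.7779]
0.04 [-0.6687 -0.2491  0.8344] [ 0.4643 -0.2841  0.0424]
0.027 [0.0688 1.1341 0.5391] [ 0.4635 -0.2839  0.0283]
0.0235 [0.3888 0.2589 1.224 ] [ 0.4639 -0.284   0.0253]
0.0215 [-0.4328 -1.1808  0.762 ] [ 0.4639 -0.284   0.0234]
0.0195 [-0.1498  0.1568  2.2401] [ 0.4644 -0.2842  0.0217]
0.0185 [-1.8239  1.7674  7.842 ] [ 0.4645 -0.2842  0.0215]
42.4833
```

View pics/wt.png

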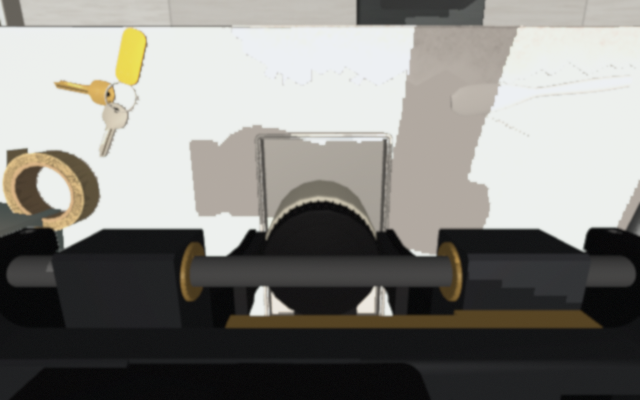

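The jar is held at (322,255), centred between the tray's side walls at columns 262 and 388, and it has now touched the tray floor. I'll release, retreat and check.

```bash
python3 - <<'E'
from h import *
from cell import *
np.set_printoptions(suppress=True,precision=4)
set_gripper(.073); wait(.2)
move_straight([.464,-.284,.15],feed=.12)
move_to([.40,-.05,.30],down(np.pi))
wait(.3)
s=snapshot("top");c=snapshot("scene");np.savez("pics/top1.npz",**s);P=cloud(s)
for n,w in(("closed",(.5604,-.2808)),("new",(.464,-.284))):
    m=(np.hypot(P[...,0]-w[0],P[...,1]-w[1])<.045)&(P[...,2]>.058)&(P[...,2]<.075);q=P[m];print(n,m.sum(),q.mean(0),np.percentile(q[:,2],[5,95]))
a=cv2.resize(s["color"][130:260,190:450,::-1],(800,400),interpolation=cv2.INTER_CUBIC)
b=cv2.resize(c["color"][140:310,230:480,::-1],(294,200),interpolation=cv2.INTER_CUBIC)
im=np.zeros((600,800,3),np.uint8);im[:400]=a;im[400:,:294]=b;cv2.imwrite("pics/fin.png",im)
print(get_obs()["t"])
E
```

```text
closed 178 [ 0.5604 -0.2803  0.0649] [0.0594 0.07  ]
new 188 [ 0.465  -0.2851  0.0641] [0.0592 0.069 ]
46.025
```

View pics/fin.png

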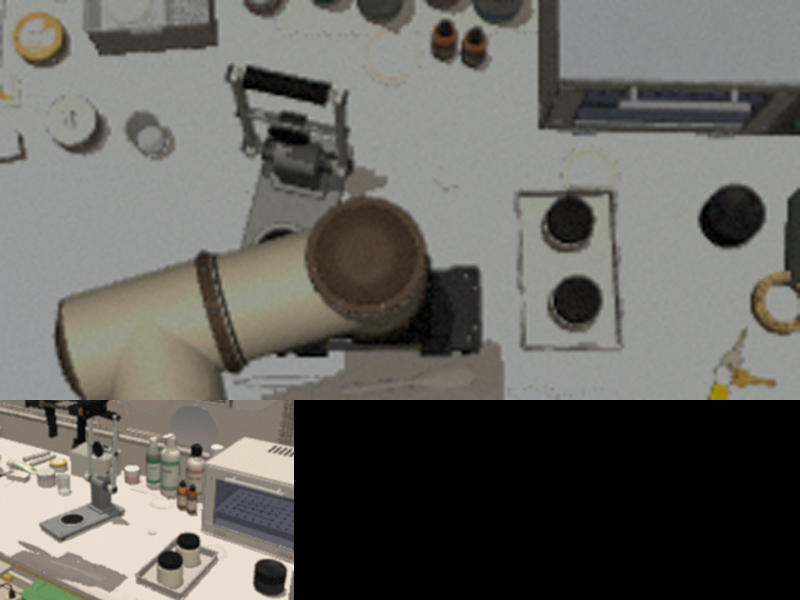

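Both jars stand upright in the tray, at (569,222) and (576,302). The lever is raised, the nest is empty, and nothing else has moved.

```bash
python3 -c "
from cell import *
print(hand_in())"
```

```text
the job is handed in; nothing more can be done
None
```

The jar's lid is pressed fully home, the lever was eased back to rest, the closed jar stands upright in the tray beside the other one, and the job is handed in at about 46 s; the verdict was not shown.

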